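Sea-fasten the sample carousel

ROBOT

A 6-joint arm with a two-finger parallel gripper is mounted at the origin on a cart in front of the work surface, level with it; the furniture and walls round the work are solid. World frame = base frame: x ahead of the robot, y to its left, z up, the work surface at z = 0. Lengths are in m, angles in degrees, forces in N, time in s.
With the tool pointing down it reaches from about 0.35 to 0.725 m from the base axis. Payload 6 kg.
Tool frame: the origin (TCP) lies between the finger pads; the fingertips stand 22 mm ahead of it and the grasp point (between the pads) lies 3 mm ahead of it (robot.tip_extent is the distance from the TCP to the fingertips, in m); z points along the fingers, y is the line along which they close (so a half turn about z gives the same grasp; the last joint's range is limited). The gripper opens to 85 mm and grips with 20 to 120 N. Pads are 22 mm wide; open, the fingers measure 114 mm over their backs; the gripper's body (76 mm by 85 mm) begins 54 mm behind the grasp point. The pads swing forward as they close: fully open they stand 13 mm farther back than shut.
Start: joints at [-54.677, 2.303, 4.859, 0, -92.561, -19.12], TCP at [0.167, -0.576, 0.253] pointing down, gripper open.
Joint ranges: [-146.85, 146.85], [-73.84, 115.35], [-62.03, 85.46], [-188.31, 113.3], [-161.28, -10.13], [-171.36, 171.36]. Speed limits (degrees/s): [147.25, 147.25, 172.46, 180, 180, 180].

INTERFACE

Orientations are given as [roll, pitch, yaw] about the fixed x, y, z axes, in that order (R = Rz(yaw) Ry(pitch) Rx(roll)).
In Python, from workcell import robot, viewer gives the robot as it stands.
- The arm moves only by the tool arm_command, never from a script. Its argument "series" is a list of rows, each an object of numbers: "x", "y", "z": the shift along the tool's x, y, z in m; "wx", "wy", "wz": the turn, a rotation vector about the tool's x, y, z in rad; "jaw": the opening, from 0 (shut) to 1 (fully open). In form: [{"x": .., "y": .., "z": .., "wx": .., "wy": .., "wz": .., "jaw": ..}, ...]. A call has 1 to 10 rows; each row shifts and turns the commanded pose from where the row before left it, along the tool's axes as they then stand; what a row does not reach is not made up. A row lasts 1/12 s, in which the tool goes at most 41.7 mm and 7.16 degrees, less where a joint would pass 70% of its speed; a pose out of reach is approached as far as the arm can. A call with a gripper value outside its range is refused whole. The fingers move at their own pace and stop on an object; "newtons" is the grip in N (left out, the last holds). Time passes only in rows, so rows that do not move let the fingers close. It gives the time, the measured TCP pose, the force, the opening and the grip force at its end, in the units of the state.
- robot.observe(): the state, without advancing time (a new reading comes with each control period).
- viewer.get_image(name): name is "scene" or "side" or "wrist"; returns (picture, depth): 480x640x3 uint8, red, green, blue; 480x640 float32, m along the optical axis (not along the pixel's ray), 0 where there is no reading.
- viewer.get_calibration(name): a dict with "fx", "fy", "cx", "cy" (pixels), "R" (3x3) and "t" (3): a world point X has camera coordinates R X + t. Camera axes: x right, y down, z forward; pixel columns grow to the right and rows downward; lengths in m; the calibration is good to about 2 mm. The wrist camera is an equidistant fisheye: a pixel r from the principal point sees the ray r / f radians off the axis. A picture is of the moment at which its call begins: read the wrist's pose just before it. get_calibration takes no time and is no camera call; for the wrist camera it gives the pose at the moment of the call.
- robot.job_done(): hands the job in; it is judged then, once.
The state is a dict: "t": time; "q": joint angles; "qd": joint speeds; "joint_efforts": joint torques, N m; "tool_pos": TCP position; "tool_rot": TCP orientation; "force": force on the tool from outside, world axes, zero at the start; "ft_torque": the same for the moment, N m; "gripper_width": opening from 0.0 (shut) to 1.0 (fully open); "gripper_force": force on a finger pad.
Only numpy, scipy, OpenCV 4.12 (cv2) and the standard library are available. Lean on these libraries where they do the work, as an engineer would, in place of code of your own. Each camera call takes 0.05 s, during which the arm holds its last target. There are 200 camera calls.

TASK

The ship is about to get under way: lock the sample carousel for sea. Turn it by its black finger posts until the upright steel loop on its rim stands at the yellow index mark in front of the hasp, swing the hasp down flat so that the loop comes up through its slot, then push the red-knobbed locking pin fully home through the loop. Do not disturb the bottles and the beaker standing beside it.

Things in the scene. Friction and masses are not known exactly. Their poses are not given: they have to be found in the camera images.
- carousel_base: Grey steel foot of the carousel, fixed to the bench: round plate, 210 mm diameter, 10 mm thick, with a 60 mm wide tongue carrying the hasp's hinge. Origin at bench height on the carousel's turning axis; z up. The tongue, with a yellow index mark, points along -x (roughly towards the robot); its rounded end is 182 mm from the axis.
- carousel (a joint): Turn of the white carousel about its vertical axis, rad, counter-clockwise from above. It turns both ways without stops, with light friction (0.06 N m), and stays where it is left. 0, or any whole number of turns (2 pi), is parked: the loop on the base's -x side, at the index mark.
- deck_top (a point): Centre of the carousel's deck (200 mm diameter, top 34 mm above the bench), x axis pointing away from the loop. Five red-capped tubes, held fast, stand in pockets 40 mm from the axis (caps 26 mm wide, tops 86 mm above the bench) round a black hub knob 90 mm high, 26 mm wide.
- post_1 (a point): Centre of the top of a black finger post, 12 mm diameter, top 64 mm above the bench, 30 mm above the deck, 86 mm from the carousel's axis, 45 degrees counter-clockwise (from above) from the loop. Push it sideways to turn the carousel.
- post_2 (a point): The same for the post 135 degrees counter-clockwise from the loop.
- post_3 (a point): The same for the post 225 degrees counter-clockwise from the loop.
- post_4 (a point): The same for the post 315 degrees counter-clockwise from the loop.
- loop_eye (a point): Centre of the upright steel loop (staple) on the carousel's rim, 92 mm from the axis, 47 mm above the bench. A 6 mm rod bent to an arch, its opening facing radially: 16 mm wide inside, 28 mm outside, top 62 mm above the bench.
- park_point (a point): Point fixed to the base where loop_eye stands when the carousel is parked, 92 mm from the axis towards the hasp's hinge.
- hasp_hinge (a point): Middle of the hasp's hinge line, fixed to the base, 158 mm from the carousel's axis and 38 mm above the bench. Its axes are those of the base: the hinge line runs along y; x points level to the carousel's axis.
- hasp (a joint): Angle of the steel hasp, rad: 0 closed (strap level, pointing to the carousel's axis, top face 40 mm above the bench), 1.57 upright, 2.1 leaning back to its stop, away from the carousel. Stiff hinge (0.16 N m): it stays where it is left. The pin must still be drawn back when the hasp goes over the loop.
- hasp_bar (a point): Middle of the plain end bar of the strap, 87 mm from the hinge line, on the face that is on top when closed: push and press the hasp here. Strap 54 mm wide, 4 mm thick, 99 mm long from the hinge line; the bar spans 77 to 99 mm, the slot 60 to 77 mm; the slot is 36 mm wide, 4 mm more than the loop on either side; the arch centres itself if a little off.
- lock_pin (a joint): Travel of the 8 mm brass locking pin in its barrel on the strap's top face, m: 0 drawn back, 0.026 fully home, through the loop. It slides along the strap away from the hinge, takes 2 N, and stays where it is left. With the hasp closed the barrel's top is 55 mm above the bench.
- pin_knob (a point): Centre of the pin's red ball knob (18 mm diameter, on a 7 mm arm at the pin's rear). With the hasp closed it is 72 mm above the bench; drawn back, it is 4 mm from the hinge line on the carousel's side. Push it level towards the carousel's axis.
- serum_bottle: Bystander: clear serum bottle with a beige crimp cap, 51 mm in diameter, 99 mm tall, standing left of the carousel. Origin at the centre of its underside.
- beaker: Bystander: small clear beaker, 52 mm wide, 68 mm tall, left of the carousel, behind the bottles. Origin at the centre of its underside.
- buffer_bottle: Bystander: white bottle with a blue cap, 38 mm in diameter, 86 mm tall, left of and behind the carousel. Origin at the centre of its underside.

How it is judged:
By the outcome, as a careful person would: the job done as asked, in the order asked, and still so for the second after the job is handed in, with the robot touching nothing.
It also fails if it takes over 72 s, if anything falls off the work surface, if the arm or the gripper's body presses on something with over 40 N, if the wrist force passes 120 N, or if a joint passes its speed limit or range.

## Working session

There is one attempt and no reset: what is moved stays moved. The work goes in short steps, Python scripts to look and compute and a tool call to move; the robot and the scene stay as the last step left them, time stands still between calls to the robot, and variables do not carry over. Pictures are saved under pics/ and viewed, at most 10 in all, crops included, and the job is handed in when it is done.

Besides the shell and the picture viewer there is one more tool, called after "Emit:" as name([rows], argument=value, ...), one row to a line, values as JSON. arm_command: Moves the arm, as the interface text tells. Its arguments: {"type":"object","properties":{"series":{"type":"array","items":{"type":"object","properties":{"x":{"type":"number"},"y":{"type":"number"},"z":{"type":"number"},"wx":{"type":"number"},"wy":{"type":"number"},"wz":{"type":"number"},"jaw":{"type":"number"}}}},"newtons":{"type":"number"}},"required":["series"]}

```bash
mkdir -p pics; ls
python3 - <<'E'
from workcell import robot, viewer
import cv2,numpy as np
for n in("scene","side"):
    p,d=viewer.get_image(n); cv2.imwrite(f"pics/{n}0.png",p[:,:,::-1]); np.save(f"pics/{n}0.npy",d)
    c=viewer.get_calibration(n); print(n,c)
s=robot.observe();print(s)
E
```

```text
pics
scene {'fx': 529.09902078815, 'fy': 529.09902078815, 'cx': 322.53975731910094, 'cy': 236.9189712192901, 'R': array([[-0.47272206, -0.88114808,  0.0105793 ],
       [-0.51894151,  0.26866094, -0.81149307],
       [ 0.71220331, -0.38910071, -0.58426627]]), 't': array([0.59824023, 0.15535931, 0.76188346])}
side {'fx': 463.7546157512752, 'fy': 463.7546157512752, 'cx': 326.9306007889078, 'cy': 238.4749323384182, 'R': array([[-0.90240218, -0.43069846, -0.01300557],
       [-0.24772858,  0.54326551, -0.80218024],
       [ 0.35256327, -0.72066734, -0.5969403 ]]), 't': array([ 0.57900751, -0.09619885,  1.0690914 ])}
{'t': 0.1, 'q': array([-5.46784512e+01,  2.33330041e+00,  4.80823608e+00, -2.08003411e-02,
       -9.25628565e+01, -1.91222161e+01]), 'qd': array([ 0.07090816, -0.00452817,  0.12112992,  0.08834423,  0.06457957,
        0.04960758]), 'joint_efforts': array([-6.91698529e-03, -3.69343293e+01,  3.48279512e+01,  6.95183605e+00,
       -4.55130226e-03,  7.84065634e-06]), 'tool_pos': array([ 0.16739703, -0.57589975,  0.25240832]), 'tool_rot': array([ 1.79910123e+02, -9.16712415e-03, -1.63799746e+02]), 'force': array([-0.90218857,  0.23410882,  0.06324356]), 'ft_torque': array([ 0.02000757, -0.04473455, -0.04469958]), 'gripper_force': 0.0, 'gripper_width': 1.0027215913257408}
```

View pics/scene0.png

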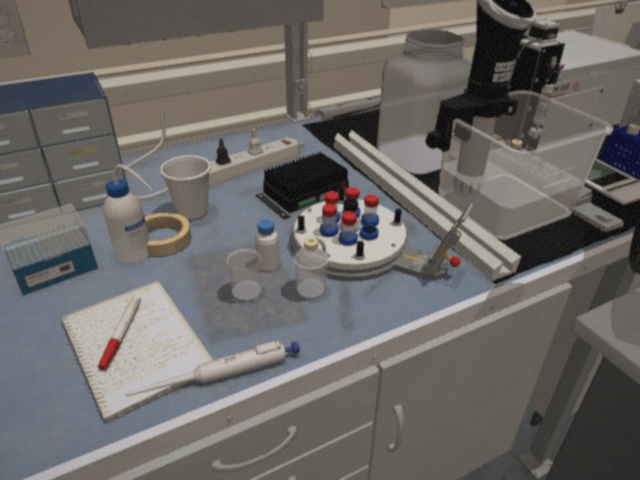

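View pics/side0.png

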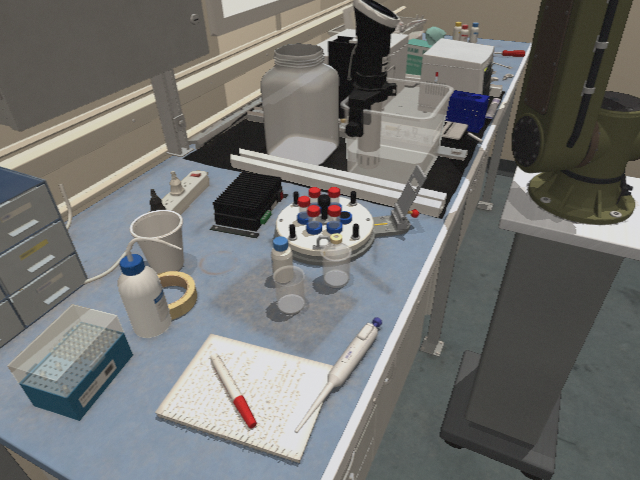

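The scene view shows the carousel at about (350,235) and the hasp leaning back at (450,245) with its red knob at (455,261). The bottles are at (310,270), (267,245) and (245,275). I'll enlarge both views.

Run:
```python
import cv2,numpy as np
a=cv2.imread("pics/scene0.png")[170:310,280:480]; b=cv2.imread("pics/side0.png")[150:290,250:450]
cv2.imwrite("pics/c1.png",cv2.resize(a,(800,560),interpolation=cv2.INTER_CUBIC))
cv2.imwrite("pics/c2.png",cv2.resize(b,(800,560),interpolation=cv2.INTER_CUBIC))
```

```text
(no output)
```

View pics/c1.png

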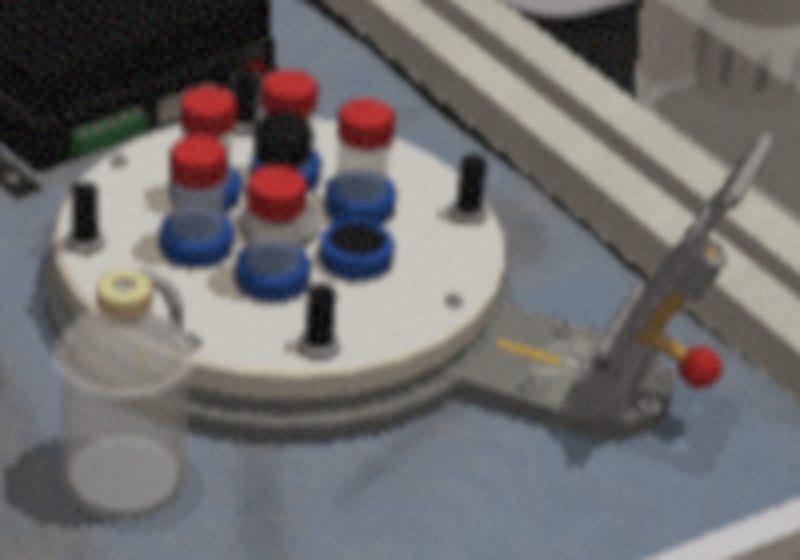

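View pics/c2.png

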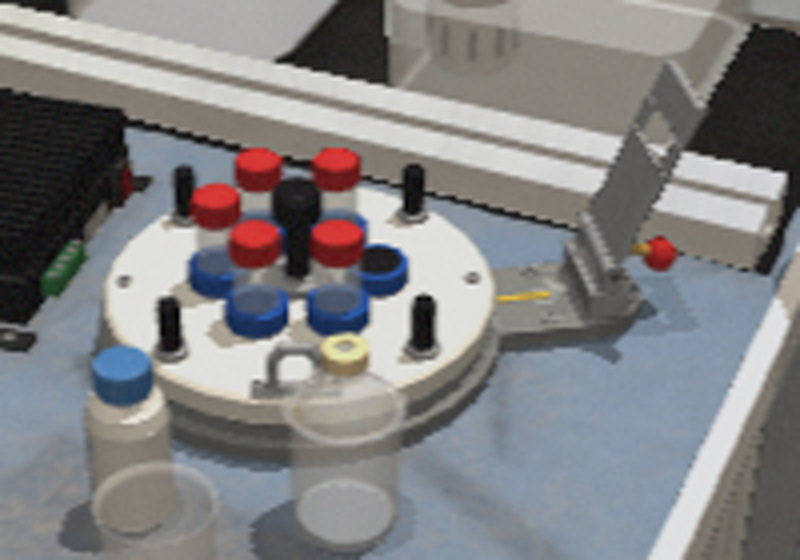

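Posts, hub, knob and mark are clear in both views. In the side view the loop is on the far-left rim at about (322,240), roughly 90° clockwise from the hasp side. Next I'll work out positions.

```bash
cat > h.py <<'E'
from workcell import robot, viewer
import numpy as np
def ray(n,u,v):
    c=viewer.get_calibration(n);R,t=c["R"],c["t"]
    return -R.T@t, R.T@np.array([(u-c["cx"])/c["fx"],(v-c["cy"])/c["fy"],1])
def onz(n,u,v,z):
    o,d=ray(n,u,v); return o+d*(z-o[2])/d[2]
def tri(a,b):
    o1,d1=ray("scene",*a);o2,d2=ray("side",*b)
    s=np.linalg.lstsq(np.c_[d1,-d2],o2-o1,rcond=None)[0]
    p,q=o1+s[0]*d1,o2+s[1]*d2
    return (p+q)/2,np.linalg.norm(p-q)
E
python3 - <<'E'
from h import *
np.set_printoptions(precision=4,suppress=True)
from scipy.optimize import least_squares
sc=[(301.2,217),(360.2,243),(398,210)]
sd=[(292.2,225.5),(356,225),(353.2,192.5),(296,193)]
for z,nm,a,b in [(.064,"pA",sc[0],sd[0]),(.064,"pC",sc[1],sd[1]),(.064,"pB",sc[2],sd[2]),(.09,"hub",(351,200),(324.2,196.2)),(.01,"m1",(404.5,255.7),(374.5,224.5)),(.01,"m2",(420,260),(387.2,223.5))]:
    print(nm,onz("scene",*a,z),onz("side",*b,z),*tri(a,b))
print("knob",*tri((455.2,261.5),(415.2,213.5)))
P=[(i,onz("scene",*p,.064)[:2]) for i,p in enumerate(sc)]+[(i,onz("side",*p,.064)[:2]) for i,p in enumerate(sd)]
f=lambda q:np.concatenate([q[:2]+.086*np.array([np.cos(q[2]-i*0+i*np.pi/2),np.sin(q[2]+i*np.pi/2)])-p for i,p in P])
for s in (0,1.57,3.14,-1.57):
    r=least_squares(f,[.5,-.1,s]); print(r.x,np.degrees(r.x[2]),r.cost)
    r=least_squares(f,[.5,-.1,s])
for nm,px in [("loopL",(250+270/4,150+348/4)),("bottlecap",(250+345/4,150+345/4))]: print(nm,onz("side",*px,.06 if nm=="loopL" else .099))
print("bufcap",onz("side",250+123/4,150+360/4,.086)," beaker",onz("side",291,304,0))
print("strap tip", *tri((280+770/4,170+137/4),(250+702/4,150+100/4)),*tri((280+601/4,170+365/4),(250+602/4,150+295/4)))
E
```

```text
pA [0.4995 0.4531 0.064 ] [0.4975 0.4531 0.064 ] [0.4966 0.4546 0.0657] 0.0007875255812674684
pC [0.3891 0.4027 0.064 ] [0.388  0.4015 0.064 ] [0.387  0.4041 0.0659] 8.614322885951892e-05
pB [0.4417 0.293  0.064 ] [0.4392 0.2942 0.064 ] [0.4389 0.2953 0.0655] 0.0013683950669603712
hub [0.4722 0.3717 0.09  ] [0.4694 0.3707 0.09  ] [0.4674 0.3748 0.0931] 0.0006494019353729494
m1 [0.384  0.3135 0.01  ] [0.382 0.312 0.01 ] [0.3805 0.3164 0.0133] 0.00018921904781998158
m2 [0.362  0.2971 0.01  ] [0.359  0.2976 0.01  ] [0.3584 0.3004 0.0129] 0.0014832102808198743
knob [0.3093 0.2693 0.0327] 0.0016101439059149833
[0.4691 0.3734 1.2249] 70.17914655798901 9.575226276337144e-06
[0.4691 0.3734 1.2249] 70.17914848672075 9.575226276353627e-06
[0.4691 0.3734 1.2249] 70.17914733334145 9.575226276337027e-06
[0.4691 0.3734 1.2249] 70.17914671455954 9.575226276336238e-06
loopL [0.4399 0.4613 0.06  ]
bottlecap [0.3873 0.4929 0.099 ]
bufcap [0.4779 0.5269 0.086 ]  beaker [0.4323 0.5827 0.    ]
strap tip [0.3009 0.267  0.1351] 0.021128454215940593 [0.3299 0.304  0.027 ] 0.008668607510939428
```

Run:
```python
from h import *
xs=np.arange(.1,.8,.1);ys=np.arange(-.6,.5,.1);H=np.full((len(ys),len(xs)),-9.)
for n in("scene","side"):
    d=np.load(f"pics/{n}0.npy");c=viewer.get_calibration(n);v,u=np.nonzero(d>0);z=d[v,u]
    P=(np.c_[(u-c["cx"])/c["fx"]*z,(v-c["cy"])/c["fy"]*z,z]-c["t"])@c["R"]
    i=np.floor((P[:,0]-.1)/.1).astype(int);j=np.floor((P[:,1]+.6)/.1).astype(int)
    ok=(i>=0)&(i<len(xs))&(j>=0)&(j<len(ys)); np.maximum.at(H,(j[ok],i[ok]),P[ok,2])
print("x",xs)
for y,r in zip(ys,H): print(round(y,1),np.round(r,2))
```

```text
x [0.1 0.2 0.3 0.4 0.5 0.6 0.7]
-0.6 [-0.89  0.03  0.18  0.18  0.19  0.19  0.19]
-0.5 [-0.89  0.13  0.18  0.18  0.19  0.19  0.19]
-0.4 [-0.89  0.12  0.18  0.18  0.19  0.19  0.19]
-0.3 [-0.89  0.09  0.09  0.11  0.19  0.19  0.19]
-0.2 [-0.    0.01  0.03  0.02  0.3   0.3   0.19]
-0.1 [0.01 0.01 0.19 0.19 0.19 0.27 0.27]
-0.0 [0.42 0.   0.19 0.39 0.39 0.27 0.27]
0.1 [0.42 0.03 0.19 0.4  0.4  0.27 0.27]
0.2 [-0.89  0.13  0.13  0.17  0.16  0.06  0.41]
0.3 [-0.89  0.    0.07  0.09  0.09  0.06  0.42]
0.4 [-9.    0.    0.1   0.1   0.09  0.06  0.44]
```

Run:
```python
from h import *
for n in("scene","side"):
    d=np.load(f"pics/{n}0.npy");c=viewer.get_calibration(n);v,u=np.nonzero(d>0);z=d[v,u]
    P=(np.c_[(u-c["cx"])/c["fx"]*z,(v-c["cy"])/c["fy"]*z,z]-c["t"])@c["R"]
    for y in np.arange(-.3,.3,.05):
        for lo,hi in((.2,.28),(.28,.5)):
            m=(P[:,1]>y)&(P[:,1]<y+.05)&(P[:,2]>lo)&(P[:,2]<hi)&(P[:,0]>.26)&(P[:,0]<.8)
            if m.sum()>5: print(n,round(y,2),lo,np.percentile(P[m,0],[1,50]).round(3),m.sum())
```

```text
scene -0.2 0.2 [0.544 0.571] 608
scene -0.2 0.28 [0.584 0.59 ] 151
scene -0.15 0.2 [0.556 0.593] 1180
scene -0.15 0.28 [0.584 0.602] 150
scene -0.05 0.2 [0.638 0.699] 200
scene -0.0 0.2 [0.611 0.641] 916
scene -0.0 0.28 [0.457 0.474] 55
scene 0.05 0.2 [0.437 0.62 ] 1849
scene 0.05 0.28 [0.437 0.455] 1014
scene 0.1 0.2 [0.453 0.504] 2930
scene 0.1 0.28 [0.439 0.469] 2293
scene 0.15 0.2 [0.465 0.477] 466
scene 0.25 0.28 [0.794 0.798] 396
side -0.2 0.2 [0.637 0.68 ] 99
side -0.15 0.2 [0.614 0.651] 570
side -0.05 0.2 [0.615 0.695] 218
side -0.0 0.2 [0.609 0.644] 447
side -0.0 0.28 [0.454 0.478] 18
side 0.05 0.2 [0.436 0.635] 932
side 0.05 0.28 [0.436 0.455] 314
side 0.1 0.2 [0.452 0.629] 2277
side 0.1 0.28 [0.439 0.479] 1859
side 0.15 0.2 [0.464 0.482] 300
side 0.25 0.28 [0.789 0.796] 877
```

```bash
cat >> h.py <<'E'
from scipy.spatial.transform import Rotation as Ro
np.set_printoptions(precision=4,suppress=True)
def plan(wps,p=None,rot=None):
    "wps: (x,y,z,yaw) pointing down; prints tool-frame shift, wz and rows needed"
    s=robot.observe(); p=s["tool_pos"] if p is None else p; R=Ro.from_euler("xyz",s["tool_rot"] if rot is None else rot,degrees=True)
    for w in wps:
        d=R.inv().apply(np.array(w[:3])-p); T=Ro.from_euler("xyz",[180,0,w[3]],degrees=True)
        rv=(R.inv()*T).as_rotvec(); print(w,"shift",d,"rotvec",rv,"rows",round(max(np.linalg.norm(d)/.0417,np.degrees(np.linalg.norm(rv))/7.16),1))
        p=np.array(w[:3]);R=T
E
python3 -c "
from h import *
y=-163.8
plan([(.30,-.35,.29,y),(.34,-.10,.29,y),(.34,.12,.29,y),(.36,.28,.28,y),(.388,.4025,.2,y),(.388,.4025,.2,160.2)])"
```

```text
(0.3, -0.35, 0.29, -163.8) shift [-0.1904  0.18   -0.0373] rotvec [ 0.0016 -0.0002  0.    ] rows 6.3
(0.34, -0.1, 0.29, -163.8) shift [-0.1082  0.2289  0.    ] rotvec [0. 0. 0.] rows 6.1
(0.34, 0.12, 0.29, -163.8) shift [-0.0614  0.2113  0.    ] rotvec [0. 0. 0.] rows 5.3
(0.36, 0.28, 0.28, -163.8) shift [-0.0638  0.1481  0.01  ] rotvec [0. 0. 0.] rows 3.9
(0.388, 0.4025, 0.2, -163.8) shift [-0.0611  0.1098  0.08  ] rotvec [0. 0. 0.] rows 3.6
(0.388, 0.4025, 0.2, 160.2) shift [0. 0. 0.] rotvec [-0.     -0.      0.6283] rows 5.0
```

Emit:
arm_command([
  {"x": -0.024,"y": 0.0225,"z": -0.0047,"jaw": 0.35},
  {"x": -0.024,"y": 0.0225,"z": -0.0047},
  {"x": -0.024,"y": 0.0225,"z": -0.0047},
  {"x": -0.024,"y": 0.0225,"z": -0.0047},
  {"x": -0.024,"y": 0.0225,"z": -0.0047},
  {"x": -0.024,"y": 0.0225,"z": -0.0047},
  {"x": -0.024,"y": 0.0225,"z": -0.0047},
  {"x": -0.024,"y": 0.0225,"z": -0.0047},
  {"x": 0},
])

```text
$.series[0]: bad value
```

Emit:
arm_command([
  {"x": -0.0135,"y": 0.0286},
  {"x": -0.0135,"y": 0.0286},
  {"x": -0.0135,"y": 0.0286},
  {"x": -0.0135,"y": 0.0286},
  {"x": -0.0135,"y": 0.0286},
  {"x": -0.0135,"y": 0.0286},
  {"x": -0.0135,"y": 0.0286},
  {"x": -0.0135,"y": 0.0286},
  {"x": 0},
])

```text
$.series[0]: bad value
```

Emit:
arm_command([
  {"x": -0.024,"y": 0.0225,"z": -0.0047,"wx": 0,"wy": 0,"wz": 0,"jaw": 0.35},
  {"x": -0.024,"y": 0.0225,"z": -0.0047,"wx": 0,"wy": 0,"wz": 0,"jaw": 0.35},
  {"x": -0.024,"y": 0.0225,"z": -0.0047,"wx": 0,"wy": 0,"wz": 0,"jaw": 0.35},
  {"x": -0.024,"y": 0.0225,"z": -0.0047,"wx": 0,"wy": 0,"wz": 0,"jaw": 0.35},
  {"x": -0.024,"y": 0.0225,"z": -0.0047,"wx": 0,"wy": 0,"wz": 0,"jaw": 0.35},
  {"x": -0.024,"y": 0.0225,"z": -0.0047,"wx": 0,"wy": 0,"wz": 0,"jaw": 0.35},
  {"x": -0.024,"y": 0.0225,"z": -0.0047,"wx": 0,"wy": 0,"wz": 0,"jaw": 0.35},
  {"x": -0.024,"y": 0.0225,"z": -0.0047,"wx": 0,"wy": 0,"wz": 0,"jaw": 0.35},
])

```text
t: 0.77
tool_pos: [0.3019, -0.3482, 0.2908]
tool_rot: [180.0, -0.0, -163.8]
force: [0.3, -0.9, 0.3]
gripper_width: 0.346
gripper_force: 0.0
```

Emit:
arm_command([
  {"x": -0.0135,"y": 0.0286,"z": 0,"wx": 0,"wy": 0,"wz": 0,"jaw": 0.35},
  {"x": -0.0135,"y": 0.0286,"z": 0,"wx": 0,"wy": 0,"wz": 0,"jaw": 0.35},
  {"x": -0.0135,"y": 0.0286,"z": 0,"wx": 0,"wy": 0,"wz": 0,"jaw": 0.35},
  {"x": -0.0135,"y": 0.0286,"z": 0,"wx": 0,"wy": 0,"wz": 0,"jaw": 0.35},
  {"x": -0.0135,"y": 0.0286,"z": 0,"wx": 0,"wy": 0,"wz": 0,"jaw": 0.35},
  {"x": -0.0135,"y": 0.0286,"z": 0,"wx": 0,"wy": 0,"wz": 0,"jaw": 0.35},
  {"x": -0.0135,"y": 0.0286,"z": 0,"wx": 0,"wy": 0,"wz": 0,"jaw": 0.35},
  {"x": -0.0135,"y": 0.0286,"z": 0,"wx": 0,"wy": 0,"wz": 0,"jaw": 0.35},
])

```text
t: 1.43
tool_pos: [0.3411, -0.0984, 0.2908]
tool_rot: [180.0, 0.0, -163.8]
force: [1.3, -0.3, 0.4]
gripper_width: 0.352
gripper_force: 0.0
```

Emit:
arm_command([
  {"x": -0.0077,"y": 0.0264,"z": 0,"wx": 0,"wy": 0,"wz": 0,"jaw": 0.35},
  {"x": -0.0077,"y": 0.0264,"z": 0,"wx": 0,"wy": 0,"wz": 0,"jaw": 0.35},
  {"x": -0.0077,"y": 0.0264,"z": 0,"wx": 0,"wy": 0,"wz": 0,"jaw": 0.35},
  {"x": -0.0077,"y": 0.0264,"z": 0,"wx": 0,"wy": 0,"wz": 0,"jaw": 0.35},
  {"x": -0.0077,"y": 0.0264,"z": 0,"wx": 0,"wy": 0,"wz": 0,"jaw": 0.35},
  {"x": -0.0077,"y": 0.0264,"z": 0,"wx": 0,"wy": 0,"wz": 0,"jaw": 0.35},
  {"x": -0.0077,"y": 0.0264,"z": 0,"wx": 0,"wy": 0,"wz": 0,"jaw": 0.35},
  {"x": -0.0077,"y": 0.0264,"z": 0,"wx": 0,"wy": 0,"wz": 0,"jaw": 0.35},
])

```text
t: 2.1
tool_pos: [0.3412, 0.1215, 0.2908]
tool_rot: [180.0, 0.0, -163.8]
force: [1.2, -0.1, 0.4]
gripper_width: 0.346
gripper_force: 0.0
```

Emit:
arm_command([
  {"x": -0.0128,"y": 0.0296,"z": 0.002,"wx": 0,"wy": 0,"wz": 0,"jaw": 0.35},
  {"x": -0.0128,"y": 0.0296,"z": 0.002,"wx": 0,"wy": 0,"wz": 0,"jaw": 0.35},
  {"x": -0.0128,"y": 0.0296,"z": 0.002,"wx": 0,"wy": 0,"wz": 0,"jaw": 0.35},
  {"x": -0.0128,"y": 0.0296,"z": 0.002,"wx": 0,"wy": 0,"wz": 0,"jaw": 0.35},
  {"x": -0.0128,"y": 0.0296,"z": 0.002,"wx": 0,"wy": 0,"wz": 0,"jaw": 0.35},
])

```text
t: 2.52
tool_pos: [0.3616, 0.2817, 0.2805]
tool_rot: [180.0, -0.0, -163.8]
force: [0.3, -0.1, -0.0]
gripper_width: 0.35
gripper_force: 0.0
```

Emit:
arm_command([
  {"x": 0,"y": 0,"z": 0,"wx": 0,"wy": 0,"wz": 0.105,"jaw": 0.35},
  {"x": 0,"y": 0,"z": 0,"wx": 0,"wy": 0,"wz": 0.105,"jaw": 0.35},
  {"x": 0,"y": 0,"z": 0,"wx": 0,"wy": 0,"wz": 0.105,"jaw": 0.35},
  {"x": 0,"y": 0,"z": 0,"wx": 0,"wy": 0,"wz": 0.105,"jaw": 0.35},
  {"x": 0,"y": 0,"z": 0,"wx": 0,"wy": 0,"wz": 0.105,"jaw": 0.35},
  {"x": 0,"y": 0,"z": 0,"wx": 0,"wy": 0,"wz": 0.105,"jaw": 0.35},
  {"x": 0,"y": 0,"z": 0,"wx": 0,"wy": 0,"wz": 0,"jaw": 0.35},
])

```text
t: 3.1
tool_pos: [0.3688, 0.2762, 0.2805]
tool_rot: [180.0, -0.4, 160.7]
force: [-0.3, 0.6, -0.2]
gripper_width: 0.346
gripper_force: 0.0
```

```bash
python3 -c "
from h import *
print(robot.observe()['q'])
plan([(.388,.4025,.1,160.2),(.388,.4025,.066,160.2)])"
```

```text
[  61.8023  -18.7611  -11.0578   -0.3526  -97.748  -171.1868]
(0.388, 0.4025, 0.1, 160.2) shift [0.0226 0.1255 0.1806] rotvec [ 0.0001 -0.0061  0.0081] rows 5.3
(0.388, 0.4025, 0.066, 160.2) shift [ 0.    -0.     0.034] rotvec [0. 0. 0.] rows 0.8
```

Emit:
arm_command([
  {"x": 0,"y": 0,"z": 0,"wx": 0,"wy": 0,"wz": -0.12,"jaw": 0.35},
  {"x": 0,"y": 0,"z": 0,"wx": 0,"wy": 0,"wz": -0.12,"jaw": 0.35},
  {"x": 0,"y": 0,"z": 0,"wx": 0,"wy": 0,"wz": -0.12,"jaw": 0.35},
  {"x": 0,"y": 0,"z": 0,"wx": 0,"wy": 0,"wz": -0.12,"jaw": 0.35},
  {"x": 0,"y": 0,"z": 0,"wx": 0,"wy": 0,"wz": -0.12,"jaw": 0.35},
  {"x": 0,"y": 0,"z": 0,"wx": 0,"wy": 0,"wz": -0.12,"jaw": 0.35},
  {"x": 0,"y": 0,"z": 0,"wx": 0,"wy": 0,"wz": -0.12,"jaw": 0.35},
  {"x": 0,"y": 0,"z": 0,"wx": 0,"wy": 0,"wz": -0.12,"jaw": 0.35},
  {"x": 0,"y": 0,"z": 0,"wx": 0,"wy": 0,"wz": -0.12,"jaw": 0.35},
])

```text
t: 3.85
tool_pos: [0.3683, 0.2765, 0.2806]
tool_rot: [179.7, -0.1, -137.2]
force: [-0.4, 0.2, -0.3]
gripper_width: 0.348
gripper_force: 0.0
```

Emit:
arm_command([
  {"x": 0,"y": 0,"z": 0,"wx": 0,"wy": 0,"wz": -0.12,"jaw": 0.35},
  {"x": 0,"y": 0,"z": 0,"wx": 0,"wy": 0,"wz": -0.12,"jaw": 0.35},
  {"x": 0,"y": 0,"z": 0,"wx": 0,"wy": 0,"wz": -0.12,"jaw": 0.35},
  {"x": 0,"y": 0,"z": 0,"wx": 0,"wy": 0,"wz": -0.12,"jaw": 0.35},
  {"x": 0,"y": 0,"z": 0,"wx": 0,"wy": 0,"wz": -0.12,"jaw": 0.35},
  {"x": 0,"y": 0,"z": 0,"wx": 0,"wy": 0,"wz": -0.12,"jaw": 0.35},
  {"x": 0,"y": 0,"z": 0,"wx": 0,"wy": 0,"wz": -0.12,"jaw": 0.35},
  {"x": 0,"y": 0,"z": 0,"wx": 0,"wy": 0,"wz": -0.12,"jaw": 0.35},
  {"x": 0,"y": 0,"z": 0,"wx": 0,"wy": 0,"wz": -0.12,"jaw": 0.35},
])

```text
t: 4.6
tool_pos: [0.3683, 0.2765, 0.2806]
tool_rot: [179.7, 0.2, -75.3]
force: [0.2, 0.1, 0.2]
gripper_width: 0.351
gripper_force: 0.0
```

Emit:
arm_command([
  {"x": 0,"y": 0,"z": 0,"wx": 0,"wy": 0,"wz": -0.12,"jaw": 0.35},
  {"x": 0,"y": 0,"z": 0,"wx": 0,"wy": 0,"wz": -0.12,"jaw": 0.35},
  {"x": 0,"y": 0,"z": 0,"wx": 0,"wy": 0,"wz": -0.12,"jaw": 0.35},
  {"x": 0,"y": 0,"z": 0,"wx": 0,"wy": 0,"wz": -0.12,"jaw": 0.35},
  {"x": 0,"y": 0,"z": 0,"wx": 0,"wy": 0,"wz": -0.12,"jaw": 0.35},
  {"x": 0,"y": 0,"z": 0,"wx": 0,"wy": 0,"wz": -0.12,"jaw": 0.35},
  {"x": 0,"y": 0,"z": 0,"wx": 0,"wy": 0,"wz": -0.12,"jaw": 0.35},
  {"x": 0,"y": 0,"z": 0,"wx": 0,"wy": 0,"wz": -0.12,"jaw": 0.35},
  {"x": 0,"y": 0,"z": 0,"wx": 0,"wy": 0,"wz": 0,"jaw": 0.35},
])

```text
t: 5.35
tool_pos: [0.3683, 0.2765, 0.2806]
tool_rot: [-180.0, 0.3, -20.4]
force: [0.2, 0.1, -1.1]
gripper_width: 0.347
gripper_force: 0.0
```

```bash
python3 -c "
from h import *
print(robot.observe()['q'],robot.observe()['tool_pos'])
plan([(.388,.4025,.1,-19.8),(.388,.4025,.066,-19.8)])"
```

```text
[ 61.888  -18.8149 -11.085   -0.3422 -97.7474   7.6773] [0.3683 0.2765 0.2806]
(0.388, 0.4025, 0.1, -19.8) shift [-0.0244 -0.1248  0.1808] rotvec [-0.0005  0.0059 -0.0103] rows 5.3
(0.388, 0.4025, 0.066, -19.8) shift [ 0.    -0.     0.034] rotvec [0. 0. 0.] rows 0.8
```

Emit:
arm_command([
  {"x": -0.006,"y": -0.0312,"z": 0.02,"wx": 0,"wy": 0.006,"wz": -0.01,"jaw": 0.35},
  {"x": -0.006,"y": -0.0312,"z": 0.02,"wx": 0,"wy": 0,"wz": 0,"jaw": 0.35},
  {"x": -0.006,"y": -0.0312,"z": 0.02,"wx": 0,"wy": 0,"wz": 0,"jaw": 0.35},
  {"x": -0.006,"y": -0.0312,"z": 0.02,"wx": 0,"wy": 0,"wz": 0,"jaw": 0.35},
  {"x": 0,"y": 0,"z": 0.035,"wx": 0,"wy": 0,"wz": 0,"jaw": 0.35},
  {"x": 0,"y": 0,"z": 0.035,"wx": 0,"wy": 0,"wz": 0,"jaw": 0.35},
  {"x": 0,"y": 0,"z": 0.03,"wx": 0,"wy": 0,"wz": 0,"jaw": 0.35},
  {"x": 0,"y": 0,"z": 0,"wx": 0,"wy": 0,"wz": 0,"jaw": 0.35},
])

```text
t: 6.02
tool_pos: [0.3865, 0.3992, 0.0931]
tool_rot: [179.4, 0.2, -20.3]
force: [-0.0, -1.2, -2.6]
gripper_width: 0.354
gripper_force: 0.0
```

Run:
```python
from h import *
import cv2
print(robot.observe()["tool_pos"])
s=viewer.get_image("side")[0][:,:,::-1]
w=viewer.get_image("wrist")[0][:,:,::-1]
a=cv2.resize(s[130:280,250:430],(480,400),interpolation=cv2.INTER_CUBIC)
b=cv2.resize(w,(533,400))
cv2.imwrite("pics/m1.png",np.hstack([a[:,60:400],b[:,40:500]]))
```

```text
[0.3865 0.3992 0.0931]
```

View pics/m1.png

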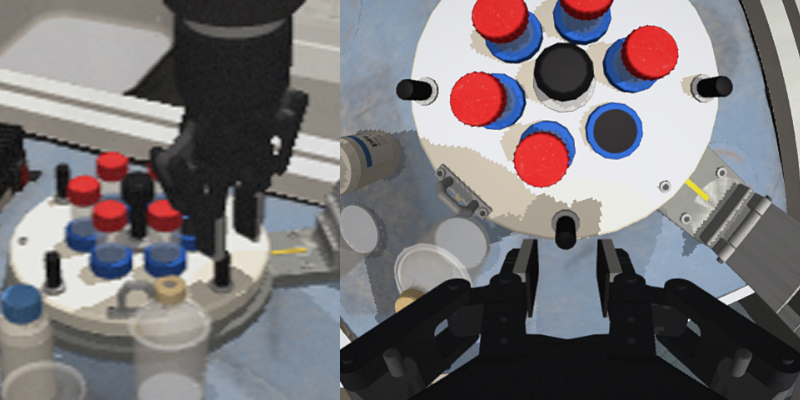

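The fingers straddle post_1: in the wrist view it is at (565,232), centred between them. The bystanders are clear. I'll lower and close loosely round the post.

Emit:
arm_command([
  {"x": 0,"y": -0.0036,"z": 0.01,"wx": 0,"wy": 0,"wz": 0,"jaw": 0.35},
  {"x": 0,"y": 0,"z": 0.01,"wx": 0,"wy": 0,"wz": 0,"jaw": 0.35},
  {"x": 0,"y": 0,"z": 0.006,"wx": 0,"wy": 0,"wz": 0,"jaw": 0.35},
  {"x": 0,"y": 0,"z": 0,"wx": 0,"wy": 0,"wz": 0,"jaw": 0.17},
  {"x": 0,"y": 0,"z": 0,"wx": 0,"wy": 0,"wz": 0,"jaw": 0.17},
  {"x": 0,"y": 0,"z": 0,"wx": 0,"wy": 0,"wz": 0,"jaw": 0.17},
  {"x": 0,"y": 0,"z": 0,"wx": 0,"wy": 0,"wz": 0,"jaw": 0.17},
], newtons=20)

```text
t: 6.7
tool_pos: [0.3906, 0.4058, 0.0758]
tool_rot: [-179.9, -0.0, -20.1]
force: [0.1, -0.1, 0.5]
gripper_width: 0.176
gripper_force: 0.0
```

Emit:
arm_command([
  {"x": 0,"y": 0,"z": 0.01,"wx": 0,"wy": 0,"wz": 0,"jaw": 0.17},
  {"x": 0,"y": 0.00615,"z": 0,"wx": 0,"wy": 0,"wz": -0.0715,"jaw": 0.17},
  {"x": 0,"y": 0.00615,"z": 0,"wx": 0,"wy": 0,"wz": -0.0715,"jaw": 0.17},
  {"x": 0,"y": 0.00615,"z": 0,"wx": 0,"wy": 0,"wz": -0.0715,"jaw": 0.17},
  {"x": 0,"y": 0.00615,"z": 0,"wx": 0,"wy": 0,"wz": -0.0715,"jaw": 0.17},
  {"x": 0,"y": 0.00615,"z": 0,"wx": 0,"wy": 0,"wz": -0.0715,"jaw": 0.17},
  {"x": 0,"y": 0.00615,"z": 0,"wx": 0,"wy": 0,"wz": -0.0715,"jaw": 0.17},
  {"x": 0,"y": 0.00615,"z": 0,"wx": 0,"wy": 0,"wz": -0.0715,"jaw": 0.17},
  {"x": 0,"y": 0.00615,"z": 0,"wx": 0,"wy": 0,"wz": -0.0715,"jaw": 0.17},
  {"x": 0,"y": 0,"z": 0,"wx": 0,"wy": 0,"wz": 0,"jaw": 0.17},
])

```text
t: 7.53
tool_pos: [0.3854, 0.3566, 0.0645]
tool_rot: [-180.0, -0.0, 12.8]
force: [-0.4, 0.2, 0.1]
gripper_width: 0.171
gripper_force: 0.0
```

Emit:
arm_command([
  {"x": 0,"y": 0.00615,"z": 0,"wx": 0,"wy": 0,"wz": -0.0715,"jaw": 0.17},
  {"x": 0,"y": 0.00615,"z": 0,"wx": 0,"wy": 0,"wz": -0.0715,"jaw": 0.17},
  {"x": 0,"y": 0.00615,"z": 0,"wx": 0,"wy": 0,"wz": -0.0715,"jaw": 0.17},
  {"x": 0,"y": 0.00615,"z": 0,"wx": 0,"wy": 0,"wz": -0.0715,"jaw": 0.17},
  {"x": 0,"y": 0.00615,"z": 0,"wx": 0,"wy": 0,"wz": -0.0715,"jaw": 0.17},
  {"x": 0,"y": 0.00615,"z": 0,"wx": 0,"wy": 0,"wz": -0.0715,"jaw": 0.17},
  {"x": 0,"y": 0.00615,"z": 0,"wx": 0,"wy": 0,"wz": -0.0715,"jaw": 0.17},
  {"x": 0,"y": 0.00615,"z": 0,"wx": 0,"wy": 0,"wz": -0.0715,"jaw": 0.17},
  {"x": 0,"y": 0,"z": 0,"wx": 0,"wy": 0,"wz": 0,"jaw": 0.17},
])

```text
t: 8.28
tool_pos: [0.4079, 0.3136, 0.0646]
tool_rot: [-180.0, -0.0, 45.5]
force: [0.8, 0.1, -0.0]
gripper_width: 0.17
gripper_force: 0.0
```

Emit:
arm_command([
  {"x": 0,"y": 0.00605,"z": 0,"wx": 0,"wy": 0,"wz": -0.07,"jaw": 0.17},
  {"x": 0,"y": 0.00605,"z": 0,"wx": 0,"wy": 0,"wz": -0.07,"jaw": 0.17},
  {"x": 0,"y": 0.00605,"z": 0,"wx": 0,"wy": 0,"wz": -0.07,"jaw": 0.17},
  {"x": 0,"y": 0.00605,"z": 0,"wx": 0,"wy": 0,"wz": -0.07,"jaw": 0.17},
  {"x": 0,"y": 0.00605,"z": 0,"wx": 0,"wy": 0,"wz": -0.07,"jaw": 0.17},
  {"x": 0,"y": 0.00605,"z": 0,"wx": 0,"wy": 0,"wz": -0.07,"jaw": 0.17},
  {"x": 0,"y": 0.00605,"z": 0,"wx": 0,"wy": 0,"wz": -0.07,"jaw": 0.17},
  {"x": 0,"y": 0.00605,"z": 0,"wx": 0,"wy": 0,"wz": -0.07,"jaw": 0.17},
  {"x": 0,"y": 0.00605,"z": 0,"wx": 0,"wy": 0,"wz": -0.07,"jaw": 0.17},
  {"x": 0,"y": 0,"z": 0,"wx": 0,"wy": 0,"wz": 0,"jaw": 0.17},
])

```text
t: 9.12
tool_pos: [0.4551, 0.2885, 0.0646]
tool_rot: [180.0, -0.0, 81.5]
force: [-0.3, -0.1, 1.0]
gripper_width: 0.17
gripper_force: 0.0
```

Run:
```python
from h import *
import cv2
print(robot.observe()["tool_pos"],robot.observe()["q"])
s=viewer.get_image("side")[0][:,:,::-1]
w=viewer.get_image("wrist")[0][:,:,::-1]
cv2.imwrite("pics/w2.png",w);cv2.imwrite("pics/s2.png",s)
a=cv2.resize(s[130:280,250:430],(480,400),interpolation=cv2.INTER_CUBIC)
b=cv2.resize(w,(533,400))
cv2.imwrite("pics/m2.png",np.hstack([a[:,100:400],b[:,:500]]))
```

```text
[0.4551 0.2885 0.0646] [ 53.7665  -3.5886 -20.8546   0.012  -72.7032 117.7184]
```

View pics/m2.png

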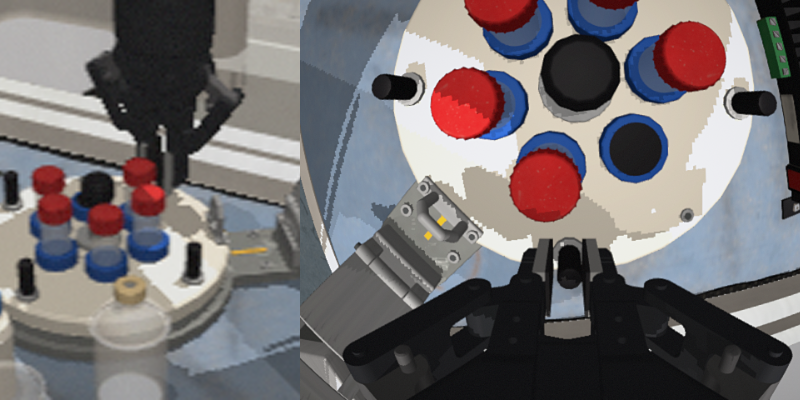

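The loop now stands over the yellow mark, with mark pieces visible through it at (437,225) in the wrist view. I'll enlarge to check alignment.

Run:
```python
import cv2
w=cv2.imread("pics/w2.png")[190:390,0:240]
cv2.imwrite("pics/c3.png",cv2.resize(w,(720,600),interpolation=cv2.INTER_CUBIC))
```

```text
(no output)
```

View pics/c3.png

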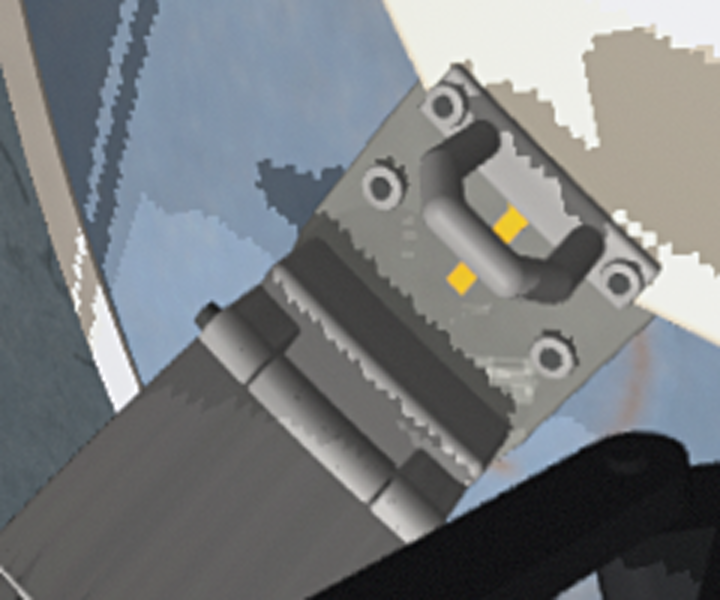

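```bash
cat >> h.py <<'E'
def wray(u,v,z,c=None):
    c=c or viewer.get_calibration("wrist");R,t=c["R"],c["t"]
    a=np.array([(u-c["cx"])/c["fx"],(v-c["cy"])/c["fy"]]);r=np.hypot(*a)
    d=R.T@np.r_[a/r*np.sin(r),np.cos(r)];o=-R.T@t
    return (o+d*(z-o[2])/d[2])[:2]
E
python3 - <<'E'
from h import *
k=lambda u,v,z:wray(u/3,190+v/3,z)
hub=wray(336,84,.09);b1,b2=k(447,104,.038),k(620,282,.038)
m1,m2=k(511,222,.010),k(461,279,.010);g1,g2=k(383,187,.012),k(552,355,.012)
h1=k(208,318,.04); tp=k(540,280,.062),k(437,180,.062)
f1,f2=k(225,330,.041),k(425,535,.041)
ang=lambda a:np.degrees(np.arctan2(a[1],a[0]))
print("hub",hub,"loopbolts",b1,b2,(b1+b2)/2,ang(b1-b2)-90,"mark",m1,m2,ang(m1-m2),"gb",g1,g2,(g1+g2)/2,ang(g1-g2)-90)
print("hinge",f1,f2,(f1+f2)/2,ang(f1-f2)-90)
c=np.array([.4695,.3735])
for p in ((b1+b2)/2,(g1+g2)/2,(m1+m2)/2,(f1+f2)/2): print(ang(c-p),np.linalg.norm(c-p),ang(hub-p),np.linalg.norm(hub-p))
E
```

```text
hub [0.4712 0.3705] loopbolts [0.3854 0.334 ] [0.4058 0.3032] [0.3956 0.3186] 33.47424889220022 mark [0.3767 0.3065] [0.3632 0.2971] 34.84447932582271 gb [0.3536 0.317 ] [0.3782 0.281 ] [0.3659 0.299 ] 34.24458144295343
hinge [0.3305 0.3039] [0.3568 0.2619] [0.3436 0.2829] 32.03418556606741
36.621173817860175 0.09208494659930025 34.48690653470934 0.09174396556700687
35.71666238788685 0.1276229319906154 34.17622350423976 0.12731830703257865
35.778351166225825 0.122668643479471 34.17568063804382 0.12236218745414033
35.73846148171269 0.1550874526283424 34.47137796813503 0.15477335818478732
```

```bash
cat >> h.py <<'E'
C=np.array([.4705,.372]);Y=34.8;U=np.array([np.cos(np.radians(Y)),np.sin(np.radians(Y))])
def W(a,z): return (*np.round(C+(a-.158)*U,4),z,Y)
E
python3 - <<'E'
from h import *
s=robot.observe();p=s["tool_pos"]
plan([(p[0],p[1],.25,Y),W(-.085,.25),W(-.085,.142)])
print("stage 2, relative (x,z down)")
c=[(-.002,.120)]
for i in range(1,19):
    th=np.pi/2*(1-i/18);r=.086+.012*i/18
    c.append((r*np.cos(th)-.002*np.sin(th),.038+r*np.sin(th)+.002*np.cos(th)))
c=np.array(c);print(c[:3]);print(np.c_[np.diff(c[:,0]),-np.diff(c[:,1])])
E
```

```text
(np.float64(0.4546082110472861), np.float64(0.2886782400945503), 0.25, 34.8) shift [ 0.0001  0.0001 -0.1853] rotvec [ 0.0001 -0.0008  0.8119] rows 6.5
(np.float64(0.271), np.float64(0.2333), 0.25, 34.8) shift [-0.1824 -0.0593 -0.    ] rotvec [0. 0. 0.] rows 4.6
(np.float64(0.271), np.float64(0.2333), 0.142, 34.8) shift [ 0.    -0.     0.108] rotvec [0. 0. 0.] rows 2.6
stage 2, relative (x,z down)
[[-0.002   0.12  ]
 [ 0.0056  0.1245]
 [ 0.0132  0.1244]]
[[ 0.0076 -0.0045]
 [ 0.0076  0.0002]
 [ 0.0076  0.0008]
 [ 0.0076  0.0015]
 [ 0.0075  0.0022]
 [ 0.0073  0.0029]
 [ 0.0071  0.0035]
 [ 0.0068  0.0042]
 [ 0.0065  0.0048]
 [ 0.0061  0.0054]
 [ 0.0056  0.0059]
 [ 0.0051  0.0064]
 [ 0.0045  0.0069]
 [ 0.0039  0.0073]
 [ 0.0033  0.0077]
 [ 0.0026  0.008 ]
 [ 0.0019  0.0083]
 [ 0.0012  0.0085]]
```

Emit:
arm_command([
  {"x": 0,"y": 0,"z": 0,"wx": 0,"wy": 0,"wz": 0,"jaw": 0.3},
  {"x": 0,"y": 0,"z": 0,"wx": 0,"wy": 0,"wz": 0,"jaw": 0.3},
  {"x": 0,"y": 0,"z": -0.03,"wx": 0,"wy": 0,"wz": 0,"jaw": 0.3},
  {"x": 0,"y": 0,"z": -0.04,"wx": 0,"wy": 0,"wz": 0,"jaw": 0.3},
  {"x": 0,"y": 0,"z": -0.04,"wx": 0,"wy": 0,"wz": 0,"jaw": 0},
  {"x": 0,"y": 0,"z": -0.04,"wx": 0,"wy": 0,"wz": 0,"jaw": 0},
  {"x": 0,"y": 0,"z": -0.035,"wx": 0,"wy": 0,"wz": 0,"jaw": 0},
  {"x": 0,"y": 0,"z": 0,"wx": 0,"wy": 0,"wz": 0,"jaw": 0},
])

```text
t: 9.88
tool_pos: [0.4565, 0.2893, 0.2593]
tool_rot: [179.4, -0.6, 81.5]
force: [-0.3, 0.1, 1.5]
gripper_width: 0.001
gripper_force: 0.0
```

Emit:
arm_command([
  {"x": 0,"y": 0,"z": 0,"wx": 0,"wy": 0,"wz": 0.102,"jaw": 0},
  {"x": 0,"y": 0,"z": 0,"wx": 0,"wy": 0,"wz": 0.102,"jaw": 0},
  {"x": 0,"y": 0,"z": 0,"wx": 0,"wy": 0,"wz": 0.102,"jaw": 0},
  {"x": 0,"y": 0,"z": 0,"wx": 0,"wy": 0,"wz": 0.102,"jaw": 0},
  {"x": 0,"y": 0,"z": 0,"wx": 0,"wy": 0,"wz": 0.102,"jaw": 0},
  {"x": 0,"y": 0,"z": 0,"wx": 0,"wy": 0,"wz": 0.102,"jaw": 0},
  {"x": 0,"y": 0,"z": 0,"wx": 0,"wy": 0,"wz": 0.102,"jaw": 0},
  {"x": 0,"y": 0,"z": 0,"wx": 0,"wy": 0,"wz": 0.102,"jaw": 0},
  {"x": 0,"y": 0,"z": 0,"wx": 0,"wy": 0,"wz": 0,"jaw": 0},
  {"x": 0,"y": 0,"z": 0,"wx": 0,"wy": 0,"wz": 0,"jaw": 0},
])

```text
t: 10.72
tool_pos: [0.4544, 0.2884, 0.2498]
tool_rot: [-180.0, -0.1, 35.0]
force: [0.6, -0.4, 0.6]
gripper_width: -0.002
gripper_force: 0.0
```

Run:
```python
from h import *
print(robot.observe()["tool_pos"],robot.observe()["tool_rot"])
plan([W(-.085,.25),W(-.085,.142)])
```

```text
[0.4544 0.2884 0.2498] [-179.9796   -0.0519   34.9732]
(np.float64(0.271), np.float64(0.2333), 0.25, 34.8) shift [-0.1819 -0.0599 -0.0003] rotvec [-0.0004 -0.0009  0.003 ] rows 4.6
(np.float64(0.271), np.float64(0.2333), 0.142, 34.8) shift [ 0.    -0.     0.108] rotvec [0. 0. 0.] rows 2.6
```

Emit:
arm_command([
  {"x": -0.026,"y": -0.0086,"z": 0,"wx": 0,"wy": 0,"wz": 0.003,"jaw": 0},
  {"x": -0.026,"y": -0.0086,"z": 0,"wx": 0,"wy": 0,"wz": 0,"jaw": 0},
  {"x": -0.026,"y": -0.0086,"z": 0,"wx": 0,"wy": 0,"wz": 0,"jaw": 0},
  {"x": -0.026,"y": -0.0086,"z": 0,"wx": 0,"wy": 0,"wz": 0,"jaw": 0},
  {"x": -0.026,"y": -0.0086,"z": 0,"wx": 0,"wy": 0,"wz": 0,"jaw": 0},
  {"x": -0.026,"y": -0.0086,"z": 0,"wx": 0,"wy": 0,"wz": 0,"jaw": 0},
  {"x": -0.026,"y": -0.0083,"z": 0,"wx": 0,"wy": 0,"wz": 0,"jaw": 0},
  {"x": 0,"y": 0,"z": 0,"wx": 0,"wy": 0,"wz": 0,"jaw": 0},
  {"x": 0,"y": 0,"z": 0,"wx": 0,"wy": 0,"wz": 0,"jaw": 0},
])

```text
t: 11.47
tool_pos: [0.2701, 0.2342, 0.2507]
tool_rot: [-179.9, -0.2, 34.9]
force: [-0.2, -0.2, 0.3]
gripper_width: 0.002
gripper_force: 0.0
```

Emit:
arm_command([
  {"x": 0,"y": 0,"z": 0.021,"wx": 0,"wy": 0,"wz": 0,"jaw": 0},
  {"x": 0,"y": 0,"z": 0.021,"wx": 0,"wy": 0,"wz": 0,"jaw": 0},
  {"x": 0,"y": 0,"z": 0.021,"wx": 0,"wy": 0,"wz": 0,"jaw": 0},
  {"x": 0,"y": 0,"z": 0.021,"wx": 0,"wy": 0,"wz": 0,"jaw": 0},
  {"x": 0,"y": 0,"z": 0.021,"wx": 0,"wy": 0,"wz": 0,"jaw": 0},
  {"x": 0,"y": 0,"z": 0,"wx": 0,"wy": 0,"wz": 0,"jaw": 0},
  {"x": 0,"y": 0,"z": 0,"wx": 0,"wy": 0,"wz": 0,"jaw": 0},
])

```text
t: 12.05
tool_pos: [0.2713, 0.2335, 0.1443]
tool_rot: [179.9, 0.1, 34.7]
force: [0.4, 0.7, 0.2]
gripper_width: 0.0
gripper_force: 0.0
```

Run:
```python
from h import *
import cv2
print(robot.observe()["tool_pos"],robot.observe()["q"])
plan([W(-.013,.1425)])
s=viewer.get_image("side")[0][:,:,::-1]; w=viewer.get_image("wrist")[0][:,:,::-1]
a=cv2.resize(s[100:250,300:480],(480,400),interpolation=cv2.INTER_CUBIC)
cv2.imwrite("pics/m3.png",np.hstack([a[:,50:400],cv2.resize(w,(533,400))[:,40:490]]))
```

```text
[0.2713 0.2335 0.1443] [ 74.0619 -39.0094 -38.5572   0.0419 -90.562   50.6071]
(np.float64(0.3301), np.float64(0.2744), 0.1425, 34.8) shift [ 0.0716 -0.0002  0.0018] rotvec [ 0.0018  0.001  -0.0023] rows 1.7
```

View pics/m3.png

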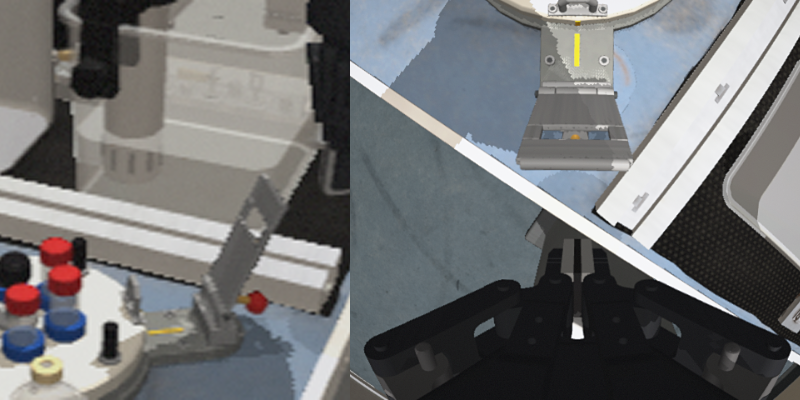

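The fingers are behind the strap and on its centreline at about (577,165). The loop and mark line up at x≈577. Pushing now.

Emit:
arm_command([
  {"x": 0.009,"y": 0,"z": 0,"wx": 0,"wy": 0,"wz": 0,"jaw": 0},
  {"x": 0.009,"y": 0,"z": 0,"wx": 0,"wy": 0,"wz": 0,"jaw": 0},
  {"x": 0.009,"y": 0,"z": 0,"wx": 0,"wy": 0,"wz": 0,"jaw": 0},
  {"x": 0.009,"y": 0,"z": 0,"wx": 0,"wy": 0,"wz": 0,"jaw": 0},
  {"x": 0.009,"y": 0,"z": 0,"wx": 0,"wy": 0,"wz": 0,"jaw": 0},
  {"x": 0.009,"y": 0,"z": 0,"wx": 0,"wy": 0,"wz": 0,"jaw": 0},
  {"x": 0.009,"y": 0,"z": 0,"wx": 0,"wy": 0,"wz": 0,"jaw": 0},
  {"x": 0.009,"y": 0,"z": 0,"wx": 0,"wy": 0,"wz": 0,"jaw": 0},
  {"x": 0,"y": 0,"z": 0,"wx": 0,"wy": 0,"wz": 0,"jaw": 0},
])

```text
t: 12.9
tool_pos: [0.3313, 0.2759, 0.1462]
tool_rot: [-180.0, -0.1, 34.6]
force: [-1.0, -0.6, -0.4]
gripper_width: -0.0
gripper_force: 0.0
```

Emit:
arm_command([
  {"x": 0.0076,"y": 0,"z": -0.002,"wx": 0,"wy": 0,"wz": 0,"jaw": 0},
  {"x": 0.0076,"y": 0,"z": 0.0002,"wx": 0,"wy": 0,"wz": 0,"jaw": 0},
  {"x": 0.0076,"y": 0,"z": 0.0008,"wx": 0,"wy": 0,"wz": 0,"jaw": 0},
  {"x": 0.0076,"y": 0,"z": 0.0015,"wx": 0,"wy": 0,"wz": 0,"jaw": 0},
  {"x": 0.0075,"y": 0,"z": 0.0022,"wx": 0,"wy": 0,"wz": 0,"jaw": 0},
  {"x": 0.0073,"y": 0,"z": 0.0029,"wx": 0,"wy": 0,"wz": 0,"jaw": 0},
  {"x": 0.0071,"y": 0,"z": 0.0035,"wx": 0,"wy": 0,"wz": 0,"jaw": 0},
  {"x": 0.0068,"y": 0,"z": 0.0042,"wx": 0,"wy": 0,"wz": 0,"jaw": 0},
  {"x": 0.0065,"y": 0,"z": 0.0048,"wx": 0,"wy": 0,"wz": 0,"jaw": 0},
])

```text
t: 13.65
tool_pos: [0.384, 0.3121, 0.1254]
tool_rot: [180.0, 0.1, 34.7]
force: [-4.0, -4.5, -5.2]
gripper_width: 0.0
gripper_force: 3.1
```

Emit:
arm_command([
  {"x": 0.0061,"y": 0,"z": 0.0054,"wx": 0,"wy": 0,"wz": 0,"jaw": 0},
  {"x": 0.0056,"y": 0,"z": 0.0059,"wx": 0,"wy": 0,"wz": 0,"jaw": 0},
  {"x": 0.0051,"y": 0,"z": 0.0064,"wx": 0,"wy": 0,"wz": 0,"jaw": 0},
  {"x": 0.0045,"y": 0,"z": 0.0069,"wx": 0,"wy": 0,"wz": 0,"jaw": 0},
  {"x": 0.0039,"y": 0,"z": 0.0073,"wx": 0,"wy": 0,"wz": 0,"jaw": 0},
  {"x": 0,"y": 0,"z": 0,"wx": 0,"wy": 0,"wz": 0,"jaw": 0},
  {"x": 0,"y": 0,"z": 0,"wx": 0,"wy": 0,"wz": 0,"jaw": 0},
])

```text
t: 14.23
tool_pos: [0.4056, 0.3273, 0.0954]
tool_rot: [-180.0, -0.2, 34.7]
force: [0.2, 0.6, 1.2]
gripper_width: 0.001
gripper_force: 0.0
```

Run:
```python
from h import *
import cv2
p=robot.observe()["tool_pos"];print(p,(p[:2]-C)@U+.158)
plan([W(.084,.061)])
s=viewer.get_image("side")[0][:,:,::-1]; w=viewer.get_image("wrist")[0][:,:,::-1]
a=cv2.resize(s[130:260,290:440],(461,400),interpolation=cv2.INTER_CUBIC)
cv2.imwrite("pics/m4.png",np.hstack([a[:,50:400],cv2.resize(w,(533,400))[:,40:490]]))
```

```text
[0.4056 0.3273 0.0954] 0.07917540699945744
(np.float64(0.4097), np.float64(0.3298), 0.061, 34.8) shift [0.0047 0.0002 0.0344] rotvec [-0.0001 -0.0027 -0.0024] rows 0.8
```

View pics/m4.png

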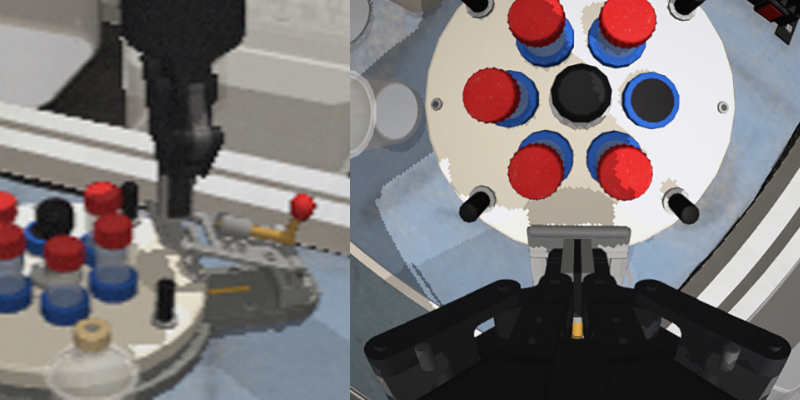

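The strap is nearly down at about 25°, the finger is on the end bar, and the tubes and posts are clear. I'll press it down.

Emit:
arm_command([
  {"x": 0.002,"y": 0,"z": 0.006,"wx": 0,"wy": 0,"wz": 0,"jaw": 0},
  {"x": 0.002,"y": 0,"z": 0.006,"wx": 0,"wy": 0,"wz": 0,"jaw": 0},
  {"x": 0.002,"y": 0,"z": 0.006,"wx": 0,"wy": 0,"wz": 0,"jaw": 0},
  {"x": 0.001,"y": 0,"z": 0.006,"wx": 0,"wy": 0,"wz": 0,"jaw": 0},
  {"x": 0,"y": 0,"z": 0.005,"wx": 0,"wy": 0,"wz": 0,"jaw": 0},
  {"x": 0,"y": 0,"z": 0,"wx": 0,"wy": 0,"wz": 0,"jaw": 0},
  {"x": 0,"y": 0,"z": 0,"wx": 0,"wy": 0,"wz": 0,"jaw": 0},
])

```text
t: 14.92
tool_pos: [0.4104, 0.3304, 0.0653]
tool_rot: [180.0, 0.0, 34.7]
force: [0.1, 0.9, 0.0]
gripper_width: 0.0
gripper_force: 0.0
```

Emit:
arm_command([
  {"x": 0,"y": 0,"z": 0.003,"wx": 0,"wy": 0,"wz": 0,"jaw": 0},
  {"x": 0,"y": 0,"z": 0.003,"wx": 0,"wy": 0,"wz": 0,"jaw": 0},
  {"x": 0,"y": 0,"z": 0,"wx": 0,"wy": 0,"wz": 0,"jaw": 0},
  {"x": 0,"y": 0,"z": 0,"wx": 0,"wy": 0,"wz": 0,"jaw": 0},
])

```text
t: 15.25
tool_pos: [0.4111, 0.331, 0.0623]
tool_rot: [180.0, -0.2, 34.7]
force: [-4.7, -2.5, 12.1]
gripper_width: 0.0
gripper_force: 6.1
```

The press met 12 N with the tip at 40 mm, so the hasp is closed. Lifting and going behind the knob.

Emit:
arm_command([
  {"x": 0,"y": 0,"z": -0.03,"wx": 0,"wy": 0,"wz": 0,"jaw": 0},
  {"x": 0,"y": 0,"z": -0.035,"wx": 0,"wy": 0,"wz": 0,"jaw": 0},
  {"x": 0,"y": 0,"z": -0.035,"wx": 0,"wy": 0,"wz": 0,"jaw": 0},
  {"x": -0.03,"y": 0,"z": 0,"wx": 0,"wy": 0,"wz": 0,"jaw": 0},
  {"x": -0.03,"y": 0,"z": 0,"wx": 0,"wy": 0,"wz": 0,"jaw": 0},
  {"x": -0.03,"y": 0,"z": 0,"wx": 0,"wy": 0,"wz": 0,"jaw": 0},
  {"x": -0.03,"y": 0,"z": 0,"wx": 0,"wy": 0,"wz": 0,"jaw": 0},
  {"x": 0,"y": 0,"z": 0,"wx": 0,"wy": 0,"wz": 0,"jaw": 0},
  {"x": 0,"y": 0,"z": 0,"wx": 0,"wy": 0,"wz": 0,"jaw": 0},
])

```text
t: 16.0
tool_pos: [0.3114, 0.2624, 0.1609]
tool_rot: [-179.9, -0.2, 34.7]
force: [0.1, -0.1, -0.1]
gripper_width: 0.004
gripper_force: 0.0
```

Run:
```python
from h import *
import cv2
p=robot.observe()["tool_pos"];print(p,(p[:2]-C)@U+.158)
plan([W(-.036,.16),W(-.036,.083)])
s=viewer.get_image("side")[0][:,:,::-1]; w=viewer.get_image("wrist")[0][:,:,::-1]
a=cv2.resize(s[130:260,290:440],(461,400),interpolation=cv2.INTER_CUBIC)
cv2.imwrite("pics/m5.png",np.hstack([a[:,50:400],cv2.resize(w[80:380,120:520],(533,400))[:,40:490]]))
```

```text
[0.3114 0.2624 0.1609] -0.03521933719995307
(np.float64(0.3112), np.float64(0.2613), 0.16, 34.8) shift [-0.0008  0.0008  0.0009] rotvec [-0.0025 -0.0043 -0.0009] rows 0.0
(np.float64(0.3112), np.float64(0.2613), 0.083, 34.8) shift [ 0.    -0.     0.077] rotvec [0. 0. 0.] rows 1.8
```

View pics/m5.png

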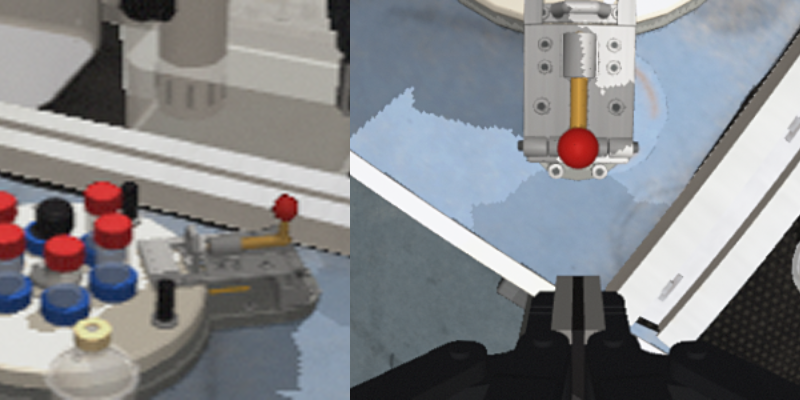

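The hasp is flat with the loop up through its slot, and the knob is in line with the fingers at (578,150). Lowering and pushing the pin.

Emit:
arm_command([
  {"x": 0,"y": 0.0005,"z": 0.026,"wx": 0,"wy": 0,"wz": 0,"jaw": 0},
  {"x": 0,"y": 0,"z": 0.026,"wx": 0,"wy": 0,"wz": 0,"jaw": 0},
  {"x": 0,"y": 0,"z": 0.026,"wx": 0,"wy": 0,"wz": 0,"jaw": 0},
  {"x": 0,"y": 0,"z": 0,"wx": 0,"wy": 0,"wz": 0,"jaw": 0},
  {"x": 0,"y": 0,"z": 0,"wx": 0,"wy": 0,"wz": 0,"jaw": 0},
])

```text
t: 16.52
tool_pos: [0.3124, 0.2614, 0.081]
tool_rot: [179.9, 0.1, 34.6]
force: [1.0, -0.4, 1.2]
gripper_width: 0.0
gripper_force: 0.0
```

Emit:
arm_command([
  {"x": 0.006,"y": 0,"z": 0,"wx": 0,"wy": 0,"wz": 0,"jaw": 0},
  {"x": 0.006,"y": 0,"z": 0,"wx": 0,"wy": 0,"wz": 0,"jaw": 0},
  {"x": 0.006,"y": 0,"z": 0,"wx": 0,"wy": 0,"wz": 0,"jaw": 0},
  {"x": 0.006,"y": 0,"z": 0,"wx": 0,"wy": 0,"wz": 0,"jaw": 0},
  {"x": 0.006,"y": 0,"z": 0,"wx": 0,"wy": 0,"wz": 0,"jaw": 0},
  {"x": 0.006,"y": 0,"z": 0,"wx": 0,"wy": 0,"wz": 0,"jaw": 0},
  {"x": 0,"y": 0,"z": 0,"wx": 0,"wy": 0,"wz": 0,"jaw": 0},
  {"x": 0,"y": 0,"z": 0,"wx": 0,"wy": 0,"wz": 0,"jaw": 0},
])

```text
t: 17.18
tool_pos: [0.3421, 0.2826, 0.0817]
tool_rot: [-180.0, -0.0, 34.6]
force: [-0.3, 0.3, 0.4]
gripper_width: 0.001
gripper_force: 0.0
```

Emit:
arm_command([
  {"x": 0.003,"y": 0,"z": 0,"wx": 0,"wy": 0,"wz": 0,"jaw": 0},
  {"x": 0.003,"y": 0,"z": 0,"wx": 0,"wy": 0,"wz": 0,"jaw": 0},
  {"x": 0.003,"y": 0,"z": 0,"wx": 0,"wy": 0,"wz": 0,"jaw": 0},
  {"x": 0,"y": 0,"z": 0,"wx": 0,"wy": 0,"wz": 0,"jaw": 0},
  {"x": 0,"y": 0,"z": 0,"wx": 0,"wy": 0,"wz": 0,"jaw": 0},
  {"x": 0,"y": 0,"z": 0,"wx": 0,"wy": 0,"wz": 0,"jaw": 0},
])

```text
t: 17.68
tool_pos: [0.3492, 0.2877, 0.0819]
tool_rot: [-180.0, -0.1, 34.7]
force: [-1.1, -0.5, -0.0]
gripper_width: 0.002
gripper_force: 0.2
```

Emit:
arm_command([
  {"x": 0.0015,"y": 0,"z": 0,"wx": 0,"wy": 0,"wz": 0,"jaw": 0},
  {"x": 0.0015,"y": 0,"z": 0,"wx": 0,"wy": 0,"wz": 0,"jaw": 0},
  {"x": 0,"y": 0,"z": 0,"wx": 0,"wy": 0,"wz": 0,"jaw": 0},
  {"x": 0,"y": 0,"z": 0,"wx": 0,"wy": 0,"wz": 0,"jaw": 0},
  {"x": 0,"y": 0,"z": 0,"wx": 0,"wy": 0,"wz": 0,"jaw": 0},
])

```text
t: 18.1
tool_pos: [0.3503, 0.2883, 0.0817]
tool_rot: [180.0, 0.2, 34.7]
force: [-10.7, -5.2, 5.1]
gripper_width: -0.002
gripper_force: 5.9
```

Emit:
arm_command([
  {"x": 0.002,"y": 0,"z": 0,"wx": 0,"wy": 0,"wz": 0,"jaw": 0},
  {"x": 0,"y": 0,"z": 0,"wx": 0,"wy": 0,"wz": 0,"jaw": 0},
  {"x": 0,"y": 0,"z": 0,"wx": 0,"wy": 0,"wz": 0,"jaw": 0},
])

```text
t: 18.35
tool_pos: [0.3508, 0.2885, 0.0816]
tool_rot: [180.0, 0.4, 34.7]
force: [-18.1, -9.7, 12.1]
gripper_width: -0.001
gripper_force: 10.7
```

Emit:
arm_command([
  {"x": -0.015,"y": 0,"z": 0,"wx": 0,"wy": 0,"wz": 0,"jaw": 0},
  {"x": -0.025,"y": 0,"z": 0,"wx": 0,"wy": 0,"wz": 0,"jaw": 0},
  {"x": -0.01,"y": 0,"z": 0,"wx": 0,"wy": 0,"wz": 0,"jaw": 0},
  {"x": 0,"y": 0,"z": -0.03,"wx": 0,"wy": 0,"wz": 0,"jaw": 0},
  {"x": 0,"y": 0,"z": -0.035,"wx": 0,"wy": 0,"wz": 0,"jaw": 0},
  {"x": 0,"y": 0,"z": -0.035,"wx": 0,"wy": 0,"wz": 0,"jaw": 0},
  {"x": 0,"y": 0,"z": 0,"wx": 0,"wy": 0,"wz": 0,"jaw": 0},
  {"x": 0,"y": 0,"z": 0,"wx": 0,"wy": 0,"wz": 0,"jaw": 0},
])

```text
t: 19.02
tool_pos: [0.3127, 0.2632, 0.1845]
tool_rot: [-179.8, -0.3, 34.7]
force: [-0.7, -0.4, -0.8]
gripper_width: 0.002
gripper_force: 0.0
```

Run:
```python
from h import *
import cv2
pts=[]
for n in("scene","side","wrist"):
    im,d=viewer.get_image(n); cal=viewer.get_calibration(n)
    h=im.astype(int); m=((h[...,0]>110)&(h[...,1]<60)&(h[...,2]<60)).astype(np.uint8)
    k,l,st,ce=cv2.connectedComponentsWithStats(m)
    for i in range(1,k):
        if st[i,4]<8: continue
        u,v=ce[i]; p=wray(u,v,.072,cal) if n=="wrist" else onz(n,u,v,.072)[:2]
        a=(p-C)@U+.158; b=(p-C)@np.array([-U[1],U[0]])
        if abs(b)<.02 and -.03<a<.07: print(n,ce[i],st[i,4],"a",a,"b",b)
# bystander change
for n in("scene","side"):
    d0=np.load(f"pics/{n}0.npy");d1=viewer.get_image(n)[1]
    m=(abs(d0-d1)>.008)&(d0>0)&(d1>0); box=(slice(220,305),slice(225,295)) if n=="scene" else (slice(235,320),slice(265,318))
    print(n,m[box].sum(),m.sum())
```

```text
scene [421.3864 227.8864] 44 a 0.03265349679703036 b -0.0033069315321912793
side [386.3056 197.5   ] 36 a 0.02884270518052709 b -0.0016083098136630643
wrist [320.2118 143.0558] 609 a 0.030225972858052036 b -0.00042931249552833305
scene 6 19468
side 67 39732
```

```bash
python3 -c "
from workcell import robot
print(robot.job_done())"
```

```text
the job is handed in; nothing more can be done
None
```

The carousel is locked for sea and handed in at about 19 s: loop at the index mark, hasp flat over it, pin fully home (knob measured about 30 mm from the hinge line, as expected), bottles and beaker not touched as far as the camera depth check shows.

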